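# Refit and clamp the inner cover plate of a sample bay

## Task

Refit the inner cover plate of the open sample bay: it is longer than the opening, so tip it and pass one end in under the rim that has no clamp, let the other end down, then draw it back until it lies flat on both ledges with its two ends about equally far under the two rims. Then turn the T-handle clockwise until rising resistance shows that the plate is firmly clamped, without forcing it, and let go. Leave the bottle, the box and the jar where they stand.

Things in the scene. Friction and masses are not known exactly. Their poses are not given: they have to be found in the camera images.
- bay: Sample bay: low white housing fixed on the bench, 140 (x) x 264 (y) x 84 mm high, open on top. Origin: centre of its underside; z up, y along its length, the clamp at its +y end. Inside 116 mm wide (long walls 12 mm thick, 84 mm high) and 252 mm long. At both ends are an aluminium ledge and over it a grey rim, alike but for the clamp.
- rim_plain (a point): Middle of the inner edge of the plain rim, on its top: 84 mm above the bay's origin, at y = -80 mm. Each rim is 6 mm thick and covers all from |y| = 80 mm outwards, so the opening is 160 mm long and 116 mm wide. Below it 28 mm of free height down to the ledge; the pocket under it is 46 mm deep (end wall at y = -126 mm).
- rim_clamp (a point): The same point of the other rim, at y = +80 mm. The clamp screw passes through this rim and its foot hangs in the pocket below, so a tipped plate cannot enter at this end.
- bay_seat (a point): Middle of the bay at the height of the ledge tops (50 mm above the bay's origin); axes as the bay's. The flat ledges reach from |y| = 64 to 126 mm; between them is a well 30 mm deeper. The seated plate has its origin here and its y along the bay's y, either way round; its ends are then 15 mm under each rim.
- plate: Cover plate, loose on the bench: a flat steel-grey metal plate 100 (x) x 190 (y) x 6 mm, about 0.25 to 0.5 kg, with an upright black grip on its middle. Origin: centre of its underside; z up, y along its length; the same either way round.
- plate_grip (a point): Centre of the plate's grip, 66 mm above the plate's underside. The grip is a black bar 70 mm long (plate x), 16 mm thick (plate y, squeeze it this way) and 28 mm high, carried by two posts 10 mm square at x = +-27 mm; its underside is 46 mm above the plate's top.
- tee (a joint): Turn of the clamp's T-handle, rad: 0 with the bar along the bay's x, growing as it is turned clockwise seen from above (starts between 0 and 0.2, stops at 2.2). Each rad lowers foot and handle together by 5 mm. It turns with a steady friction of about 0.15 N m and stays where it is left. The foot meets the seated plate at about 1.1 rad; from there it resists more and more.
- tee_grip (a point): Centre of the T-handle's cross bar: a steel bar 56 mm long, 12 mm thick and 14 mm high on a thin stem (8 to 22 mm across), on the screw's upright axis 89 mm from the bay's middle towards +y; bar centre 40 mm above the rim's top when tee is 0. At tee = 0 the bar lies along its own and the bay's x axis; the point turns with it.
- foot: Clamp foot, a dark disc 12 mm across and 6 mm high on the lower end of the screw, under the +y rim, 89 mm from the bay's middle. Origin: centre of its underside, 11.5 mm above the ledge when tee is 0, so that the seated plate (6 mm) slides in under it. It is sprung: 12 N per mm pressed, so 6 N per 0.1 rad of tee past contact. z up.
- bottle: Bystander: clear bottle with a blue cap, 64 mm across, 140 mm high. Origin: centre of its underside.
- tipbox: Bystander: closed grey box with a white lid, 89 x 129 x 55 mm. Origin: centre of its underside.
- jar: Bystander: low white jar, 60 mm across, 65 mm high. Origin: centre of its underside.
Things that resemble listed ones, but are neither listed nor needed, are in the scene too. What is shaped like the plate but purple or yellow is not meant.

How it is judged (in metres and radians):
On the way, in this order (a step that is already met when the one before it is completed fails the run):
1. the plate lies flat on both ledges, both ends under the rims (z of plate in the frame of bay_seat between -0.003 and 0.003 m and y of plate in the frame of bay_seat between -0.009 and 0.009 m and x of plate in the frame of bay_seat between -0.012 and 0.012 m and angle between plate's own z axis and vertical below 0.035 rad and angle between the y axis of plate and the y axis of bay, either way round below 0.12 rad), for 0.2 s.
2. the clamp foot presses on the plate (all of step 1 and contact force between foot and plate above 6 N), for 0.2 s.
At the end, for the whole second after the job is handed in: The plate lies at rest and level (2 degrees) on both ledges, within 3 mm of their height, lengthwise within 9 mm of the middle (both ends at least 6 mm under the rims), sideways within 12 mm, its long side along the bay's (7 degrees); the clamp foot presses on it with more than 6 N (all of step 2 and linear speed of plate below 0.02 m/s); the robot touches nothing.
It fails at once if the bottle is knocked over or pushed more than 30 mm (distance of bottle from where it was at the start of the episode above 0.03 m or angle between bottle's own z axis and vertical above 0.5 rad).
It fails at once if the tip box is knocked over or pushed more than 30 mm (distance of tipbox from where it was at the start of the episode above 0.03 m or angle between tipbox's own z axis and vertical above 0.5 rad).
It fails at once if the jar is knocked over or pushed more than 30 mm (distance of jar from where it was at the start of the episode above 0.03 m or angle between jar's own z axis and vertical above 0.5 rad).
It fails at once if the clamp is forced: its foot presses on the plate with more than 55 N (contact force between foot and plate above 55 N).
It also fails if it takes over 72 s, if anything falls off the work surface, if the arm or the gripper's body presses on something with over 40 N, if the wrist force passes 120 N, or if a joint passes its speed limit or range.

## Robot

A 6-joint arm with a two-finger parallel gripper is mounted at the origin on the work surface. World frame = base frame: x ahead of the robot, y to its left, z up, the work surface at z = 0. Lengths are in mm, angles in rad, forces in N, time in s.
With the tool pointing down it reaches from about 400 to 925 mm from the base axis. Payload 12.5 kg.
Tool frame: the origin (TCP) lies at the very end of the fingers, on their centre line; the grasp point (between the pads) lies 19 mm behind it (env.tcp_to_grasp is the distance from the TCP to the grasp point, in mm); z points along the fingers, x is the direction in which the jaws open and shut, and the axes are right-handed (so a half turn about z gives the same grasp; the last joint's range is limited). The gripper opens to 95 mm and grips with 3 to 60 N. Pads are 20 mm wide; open, the fingers measure 119 mm over their backs; the gripper's body (75 mm by 180 mm) begins 59 mm behind the grasp point.
Start: joints at [-1.245, 0.491, 1.559, -0, 1.092, -0.106], TCP at [261.591, -567.642, 214.661] pointing down, gripper open.
Joint ranges: [-3.1, 3.1], [-0.84, 2.19], [0.05, 2.79], [-1.13, 4.28], [0.06, 2.93], [-2.69, 2.69]. Speed limits (rad/s): [2.22, 2.22, 2.79, 3.14, 3.14, 3.14].

## Interface

Orientations are given as [roll, pitch, yaw] about the fixed x, y, z axes, in that order (R = Rz(yaw) Ry(pitch) Rx(roll)).
In Python, from cell import env, vision, job gives the robot as it stands.
- The arm moves only by the shell command python3 -m pendant 'ROWS' [OPENING]. ROWS is JSON, a list of rows, each a list of 4 numbers: the shift along the tool's x, y, z in mm, then the turn about the tool's z in degrees. In form: [[tx, ty, tz, turn], ...]. A call has 1 to 8 rows; each row is the pose to reach, as a shift and turn from the pose measured when the call began, along the tool's axes at that moment; what a row does not reach only later rows make up. A row lasts 1/8 s, in which the tool goes at most 62.5 mm and 10.7 degrees, less where a joint would pass 70% of its speed; a pose out of reach is approached as far as the arm can. A call with a gripper value outside its range is refused whole. OPENING is the closure, from 0 (fully open) to 1 (shut), set as the call begins (- or left out, the last holds). The fingers move at their own pace and stop on an object; the grip force is fixed at half the most. Time passes only in rows, so rows that repeat a pose let the fingers close. It gives the time, the measured TCP pose, the force and the opening at its end, in the units of the state.
- env.state(): the state, without advancing time (a new reading comes with each control period).
- vision.read_camera(name): name is "scene" or "top" or "wrist"; returns a dict with "pixels" (384x512x3 uint8, red, green, blue), "intrinsics" (3x3 intrinsics, pixels), "R" (3x3) and "t" (3): a world point X has camera coordinates R X + t; the wrist camera has in their place "tool_from_camera" (4x4, takes a point from camera to tool coordinates, whose origin is the TCP and whose axes are the tool frame's). Camera axes: x right, y down, z forward; pixel columns grow to the right and rows downward; lengths in mm; the calibration is good to about 2 mm. A picture is of the moment at which its call begins: read the wrist's pose just before it. There is no depth.
- job.job_done(): hands the job in, once; it reports no verdict.
Trained networks look in a picture, given as the dict that the camera call returned (one of the last four; its "shot" number tells which), for a name from the list of things; names that differ only in an ending like _2 or _b are one class to them, and where a whole thing is asked for, a point or a joint stands for the part that bears it (a point fixed in the world has none). Each returns a list of dicts, best first, with "confidence" (0 to 1); they miss things now and then, are a little off and sometimes report something else, mostly with a low value. They report only what shows in the picture. A call takes as long as a camera call. They do not tell look-alikes from the thing itself.
- vision.find_in(picture, query): "at" ([x, y, z] in mm, in the coordinates of the camera as it stood for that picture, good to about 4 mm: the middle of the surface that is visible of it).
- vision.regions_of(picture, query): "pixels" (384x512 bool, what is visible of it).
The state is a dict: "t": time; "joints": joint angles; "qvel": joint speeds; "tau": joint torques, N m; "eef_pos": TCP position; "tcp_rot": TCP orientation; "ft_force": force on the tool from outside, world axes, zero at the start; "moment": the same for the moment, N m; "opening": opening from 0.0 (shut) to 1.0 (fully open).
Only numpy, scipy, OpenCV 4.12 (cv2) and the standard library are available. Lean on these libraries where they do the work, as an engineer would, in place of code of your own. Each camera call takes 0.05 s, during which the arm holds its last target.

## Working session

There is one attempt and no reset: what is moved stays moved. The work goes in short steps, Python scripts to look and compute and a shell command to move; the robot and the scene stay as the last step left them, time stands still between calls to the robot, and variables do not carry over. Pictures are saved under pics/ and viewed, and the job is handed in when it is done.

```bash
ls; mkdir -p pics; cat > h.py <<'E'
from cell import env, vision, job
import numpy as np, cv2
from scipy.spatial.transform import Rotation as Ro
def shot(name,fn=None):
    s=env.state(); p=vision.read_camera(name)
    if fn: cv2.imwrite('pics/'+fn,p['pixels'][:,:,::-1])
    return s,p
def Rt(s): return Ro.from_euler('xyz',s['tcp_rot']).as_matrix()
def toworld(p,s,c):
    c=np.asarray(c,float)
    if 'R' in p: return p['R'].T@(c-p['t'])
    T=np.array(p['tool_from_camera']); return Rt(s)@(T[:3,:3]@c+T[:3,3])+np.array(s['eef_pos'])
def cam(p,s):
    if 'R' in p: return np.array(p['R']),np.array(p['t'])
    T=np.array(p['tool_from_camera']); R=Rt(s)@T[:3,:3]; o=Rt(s)@T[:3,3]+np.array(s['eef_pos'])
    return R.T,-R.T@o
def pix2plane(p,s,uv,z):
    R,t=cam(p,s); K=np.array(p['intrinsics']); o=-R.T@t
    uv=np.atleast_2d(uv); d=(R.T@np.linalg.inv(K)@np.c_[uv,np.ones(len(uv))].T).T
    return o+d*((z-o[2])/d[:,2])[:,None]
def proj(p,s,X):
    R,t=cam(p,s); K=np.array(p['intrinsics']); X=np.atleast_2d(X)
    c=(R@X.T).T+t; q=(K@c.T).T; return q[:,:2]/q[:,2:]
E
python3 - <<'E'
from h import *
print(env.state(), env.tcp_to_grasp)
for c in ['top','scene']:
    s,p=shot(c,c+'0.png')
    for q in ['bay','plate','plate_grip','tee_grip','bottle','tipbox','jar','rim_plain','rim_clamp']:
        try:
            for d in vision.find_in(p,q)[:4]: print(c,q,round(d['confidence'],2),toworld(p,s,d['at']).round(0))
        except Exception as e: print(q,e)
print(env.state()['t'])
E
```

```text
pics
{'t': 0.0, 'joints': array([-1.24458571e+00,  4.91599163e-01,  1.55946274e+00,  1.20705659e-07,
        1.09169632e+00, -1.05627094e-01]), 'qvel': array([-0.00202274,  0.00078758,  0.00153566, -0.00213356, -0.00133332,
        0.00074326]), 'tau': array([-1.27357169e-03, -6.12645435e+01, -2.58183968e+01,  6.92370976e-02,
        4.81628941e-02, -7.15169790e-05]), 'eef_pos': array([ 261.51287477, -567.38423056,  214.03256857]), 'tcp_rot': array([-3.14146966e+00,  1.15906436e-03, -1.13895860e+00]), 'ft_force': array([ 0.17149518, -0.18685398,  0.34923477]), 'moment': array([0.02513939, 0.00343956, 0.00909356]), 'opening': 0.9979615845981203} 18.8
top bay 0.64 [ 556. -163.   74.]
top bay 0.32 [595. 454.  96.]
top plate 0.92 [473. 181.   8.]
top plate 0.8 [732. 171.   8.]
top plate 0.64 [345. -63.   8.]
top plate 0.59 [220. 273.  10.]
top plate_grip 0.98 [223. 275.   9.]
top plate_grip 0.72 [734. 169.   7.]
top plate_grip 0.58 [346. -59.   6.]
top bottle 0.88 [594. 455.  98.]
top bottle 0.54 [471. 183.   7.]
top tipbox 0.61 [563. -75. 132.]
top tipbox 0.6 [ 503. -460.   56.]
top jar 0.87 [797.  -5.  70.]
top rim_plain 0.85 [ 558. -167.   74.]
top rim_clamp 0.92 [ 555. -170.   72.]
scene bay 0.72 [ 608. -156.   57.]
scene plate 0.94 [227. 277.   9.]
scene plate 0.82 [344. -63.   8.]
scene plate 0.73 [747. 171.   6.]
scene plate 0.59 [478. 186.   9.]
scene plate_grip 0.83 [232. 279.   7.]
scene plate_grip 0.78 [482. 186.   5.]
scene plate_grip 0.71 [623. 465.  69.]
scene plate_grip 0.65 [342. -59.   4.]
scene tee_grip 0.53 [559. -72. 130.]
scene bottle 0.71 [622. 468.  72.]
scene tipbox 0.61 [ 533. -450.   53.]
scene tipbox 0.3 [ 606. -161.   56.]
scene jar 0.67 [820.   5.  46.]
scene rim_plain 0.9 [ 608. -158.   55.]
scene rim_clamp 0.83 [ 609. -155.   60.]
1.0
```

View pics/top0.png

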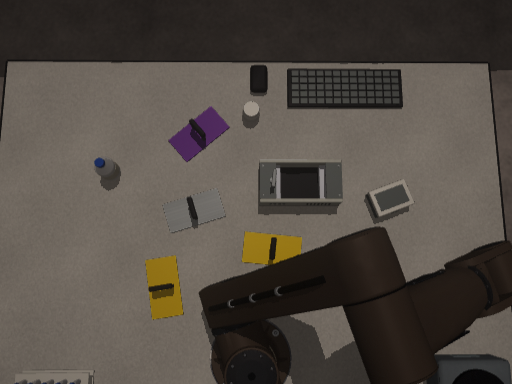

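View pics/scene0.png

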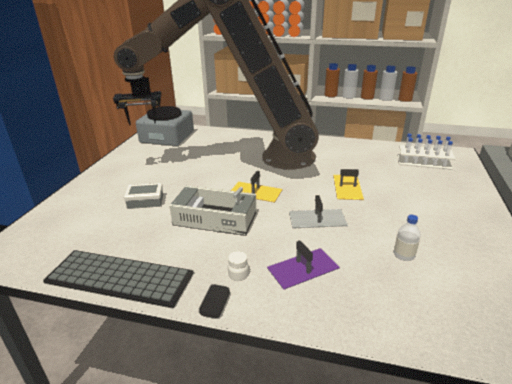

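```bash
python3 - <<'E'
from h import *
s,p=shot('top')
print(np.array(p['intrinsics']).round(1), (-np.array(p['R']).T@p['t']).round(0))
def rect(m,z):
    m=m.astype(np.uint8); n,l,st,_=cv2.connectedComponentsWithStats(m); k=1+st[1:,4].argmax()
    v,u=np.where(l==k); P=pix2plane(p,s,np.c_[u,v],z)[:,:2]
    r=cv2.minAreaRect(P.astype(np.float32)); return np.round(r[0],1),np.round(r[1],1),round(r[2],1),P.mean(0).round(1)
for q,z in [('plate',6),('bay',84),('tee_grip',124),('plate_grip',66)]:
    for d in vision.regions_of(p,q)[:4]: print(q,round(d['confidence'],2),d['pixels'].sum(),rect(d['pixels'],z))
im=p['pixels'][:,:,::-1]
cv2.imwrite('pics/crop.png',cv2.resize(im[140:240,150:350],None,fx=4,fy=4,interpolation=cv2.INTER_CUBIC))
E
```

```text
[[486.2   0.  255.5]
 [  0.  486.2 186.8]
 [  0.    0.    1. ]] [ 257.   11. 1610.]
plate 0.75 1761 (array([473.8, 184.5]), array([107.4, 190.1]), 16.8, array([472.3, 184.9]))
plate 0.74 1546 (array([342.8, -73.4]), array([189.5,  99.6]), 84.2, array([347.6, -66.1]))
plate 0.66 1558 (array([738.7, 172.8]), array([105.4, 190.4]), 40.5, array([736.6, 172.4]))
plate 0.64 1900 (array([223.7, 275.7]), array([191.7, 105.4]), 9.0, array([222.1, 275.7]))
bay 0.61 3799 (array([ 553.4, -163.9]), array([266. , 147.1]), 90.0, array([ 553. , -163.4]))
tee_grip 0.65 62 (array([559.4, -76.1]), array([11.5, 52.3]), 81.4, array([560.1, -76.4]))
plate_grip 0.75 1682 (array([720.9, 168.4]), array([105.2, 188.7]), 41.0, array([719.5, 167. ]))
plate_grip 0.74 1700 (array([465. , 177.8]), array([ 97.1, 184.1]), 17.4, array([464.7, 178.3]))
plate_grip 0.73 1583 (array([340.7, -70. ]), array([183.1,  98.7]), 84.2, array([344.4, -62.8]))
plate_grip 0.62 1874 (array([225.3, 265.1]), array([183.9,  99.8]), 9.0, array([222.7, 265.1]))
```

View pics/crop.png

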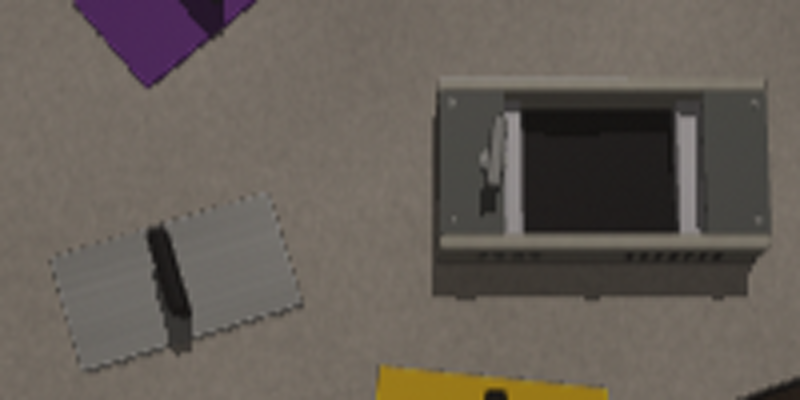

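```bash
cat >> h.py <<'E'
def go(x,y,z,yawdeg,s=None):
    s=s or env.state(); R=Rt(s); d=R.T@(np.array([x,y,z])-s['eef_pos'])
    R2=Ro.from_euler('xyz',[180,0,yawdeg],degrees=True).as_matrix()
    t=Ro.from_matrix(R.T@R2).as_rotvec(degrees=True)
    print('shift',d.round(1),'turn',t.round(1), 'from',np.round(s['eef_pos'],1),'yaw',np.degrees(s['tcp_rot'][2]).round(1))
E
python3 -c "
from h import *
go(450,-180,250,-20);go(473,184,210,16.8)"
```

```text
shift [-273.2 -333.3  -35.4] turn [  0.   -0.  -45.3] from [ 261.6 -567.6  214.6] yaw -65.3
shift [-594.2 -506.6    4.6] turn [  0.   -0.  -82.1] from [ 261.6 -567.6  214.6] yaw -65.3
```

```bash
python3 -m pendant '[[-273,-333,-35,-45],[-273,-333,-35,-45],[-273,-333,-35,-45],[-273,-333,-35,-45],[-273,-333,-35,-45],[-273,-333,-35,-45],[-273,-333,-35,-45],[-594,-507,4,-82]]' 0; python3 -c "
from h import *
go(473,184,210,16.8)"
```

```text
t: 2.25
eef_pos: [455.2, -116.8, 243.5]
tcp_rot: [3.141, -0.002, -0.163]
ft_force: [0.3, 0.4, 0.7]
opening: 1.0
shift [ -31.2 -299.8   33.3] turn [  0.1  -0.1 -26.1] from [ 455.2 -116.8  243.5] yaw -9.3
```

```bash
python3 -m pendant '[[-31,-300,33,-26],[-31,-300,33,-26],[-31,-300,33,-26],[-31,-300,33,-26],[-31,-300,33,-26],[-31,-300,33,-26],[-31,-300,33,-26]]' 0; python3 - <<'E'
from h import *
s,p=shot('wrist','w1.png')
print(np.array(p['tool_from_camera']).round(1))
for q in ['plate_grip','plate']:
    for d in vision.find_in(p,q)[:3]: print(q,round(d['confidence'],2),toworld(p,s,d['at']).round(0))
for z in (80,):
  pass
c=np.array([473,184]);a=np.radians(16.8);ex=np.array([np.cos(a),np.sin(a)]);ey=np.array([-ex[1],ex[0]])
bar=[np.r_[c+ex*i*35+ey*j*8,80] for i,j in((1,1),(1,-1),(-1,-1),(-1,1))]
pl=[np.r_[c+ex*i*50+ey*j*95,6] for i,j in((1,1),(1,-1),(-1,-1),(-1,1))]
im=p['pixels'][:,:,::-1].copy()
for P,col in((bar,(0,0,255)),(pl,(0,255,0))): cv2.polylines(im,[proj(p,s,np.array(P)).round().astype(int)],True,col)
cv2.imwrite('pics/w1o.png',im); print(proj(p,s,np.array(bar)).round())
E
```

```text
t: 3.12
eef_pos: [473.1, 183.9, 210.3]
tcp_rot: [3.14, -0.002, 0.292]
ft_force: [-0.0, 0.7, 1.0]
opening: 0.998
[[   1.    -0.     0.    -0.7]
 [  -0.     1.     0.3  -74.2]
 [  -0.    -0.3    1.  -170.1]
 [   0.     0.     0.     1. ]]
plate_grip 0.84 [334.   5.   7.]
plate_grip 0.78 [236. 275.   8.]
plate_grip 0.69 [463. 199.   7.]
plate 0.77 [466. 199.   4.]
plate 0.74 [710. 212.   6.]
plate 0.62 [334.   5.   3.]
[[289. 176.]
 [289. 190.]
 [226. 190.]
 [225. 176.]]
```

View pics/w1o.png

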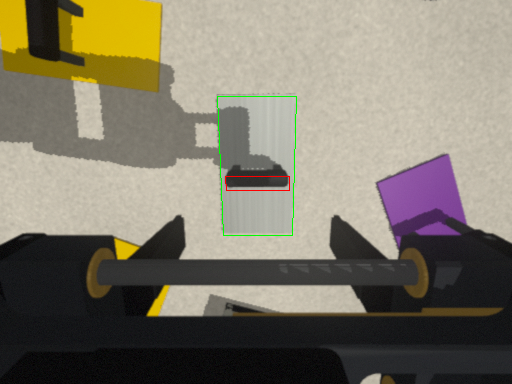

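The grey plate fills about pixels (218–296, 96–235). My predicted outline sits on it, and the bar at (226–289, 166–190) lies across the jaws, so I'm descending over it.

```bash
python3 -m pendant '[[0,0,62,0],[0,0,120,0],[0,0,150,0],[0,0,163,0],[0,0,163,0],[0,0,163,0]]' 0;  python3 -m pendant '[[0,0,0,0],[0,0,0,0],[0,0,0,0],[0,0,0,0],[0,0,0,0],[0,0,0,0]]' 1; python3 -c "
from h import *
s,p=shot('wrist','w2.png'); print(s)
go(473,184,47,16.8)"
```

```text
t: 4.03
eef_pos: [474.5, 182.8, 48.8]
tcp_rot: [3.14, -0.004, 0.289]
ft_force: [-1.2, -0.4, 0.6]
opening: 0.999
t: 4.78
eef_pos: [474.3, 182.8, 49.1]
tcp_rot: [3.14, -0.004, 0.289]
ft_force: [-1.6, -0.2, 7.0]
opening: 0.734
{'t': 4.775, 'joints': array([ 0.23862323,  0.57166871,  1.99981532, -0.00284548,  0.56644871,
       -0.04823386]), 'qvel': array([-1.99778489e-03, -6.32796075e-04,  5.67175400e-04, -1.90594417e-03,
       -5.25864996e-06, -7.18470666e-04]), 'tau': array([ -0.19328307, -51.89775825, -14.35412049,   0.11010271,
        -0.83377758,   0.07848292]), 'eef_pos': array([474.25844282, 182.76168283,  49.0752465 ]), 'tcp_rot': array([ 3.13988228, -0.00357977,  0.28925841]), 'ft_force': array([-1.64884071, -0.19116946,  6.98372596]), 'moment': array([-0.12167108,  0.52552234,  0.08581207]), 'opening': 0.7337833775020894}
shift [-0.9 -1.5  2.1] turn [ 0.1 -0.2 -0.2] from [474.3 182.8  49.1] yaw 16.6
```

View pics/w2.png

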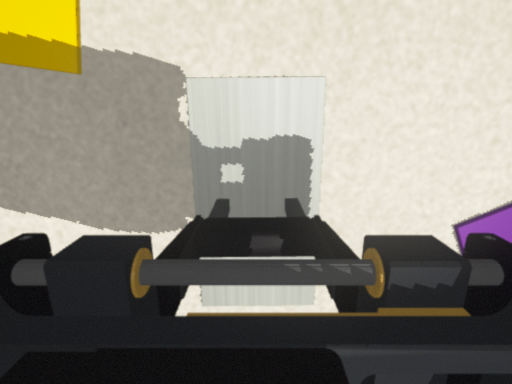

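```bash
python3 -m pendant '[[0,0,-60,0],[0,0,-120,0],[0,0,-170,0],[0,0,-170,0],[0,0,-170,0]]' 1; python3 - <<'E'
from h import *
s,p=shot('top'); print(env.state()['ft_force'],env.state()['moment'],env.state()['opening'])
im=cv2.resize(p['pixels'][140:240,240:350,::-1],None,fx=7,fy=7,interpolation=cv2.INTER_CUBIC)
cv2.imwrite('pics/bay.png',im)
cx,cy,a=558,-164,0
c,sn=np.cos(a),np.sin(a)
def W(P): P=np.array(P,float); return np.c_[cx+c*P[:,0]-sn*P[:,1],cy+sn*P[:,0]+c*P[:,1],P[:,2]]
def dr(P,col,cl=True):
    q=((proj(p,s,W(P))-[240,140]+.5)*7-.5).round().astype(int); cv2.polylines(im,[q],cl,col)
dr([(-70,-132,84),(70,-132,84),(70,132,84),(-70,132,84)],(0,0,255))
dr([(-58,-80,84),(58,-80,84),(58,80,84),(-58,80,84)],(0,255,0))
dr([(-58,-64,50),(58,-64,50),(58,64,50),(-58,64,50)],(255,255,0))
dr([(-28,83,131),(28,83,131),(28,95,131),(-28,95,131)],(255,0,255))
cv2.imwrite('pics/bayo.png',im)
E
```

```text
t: 5.45
eef_pos: [472.8, 182.7, 217.7]
tcp_rot: [3.14, -0.001, 0.289]
ft_force: [-0.3, -0.6, -5.5]
opening: 0.73
[-0.43947724 -0.58829891 -4.81908697] [-0.01913662 -0.16355935  0.02433622] 0.7314908207034804
```

View pics/bayo.png

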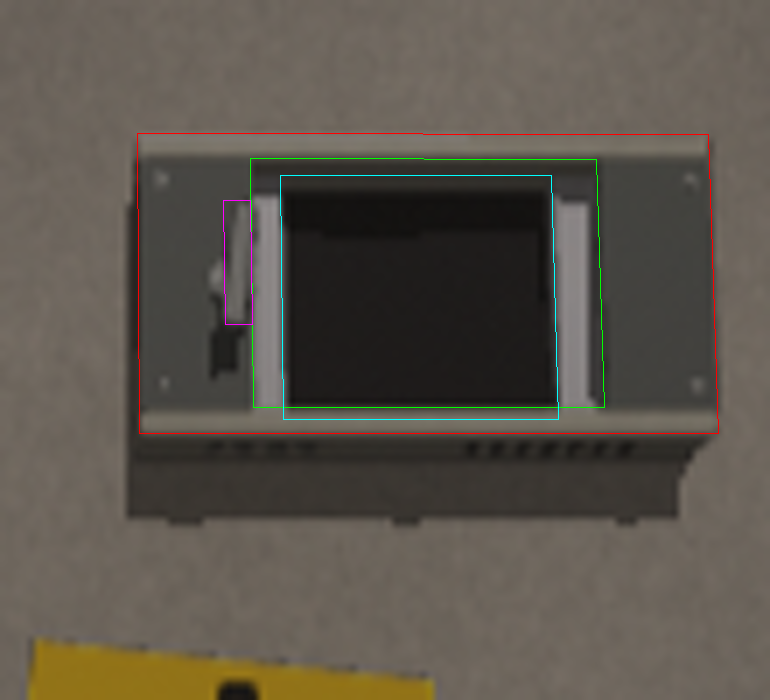

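View pics/bay.png

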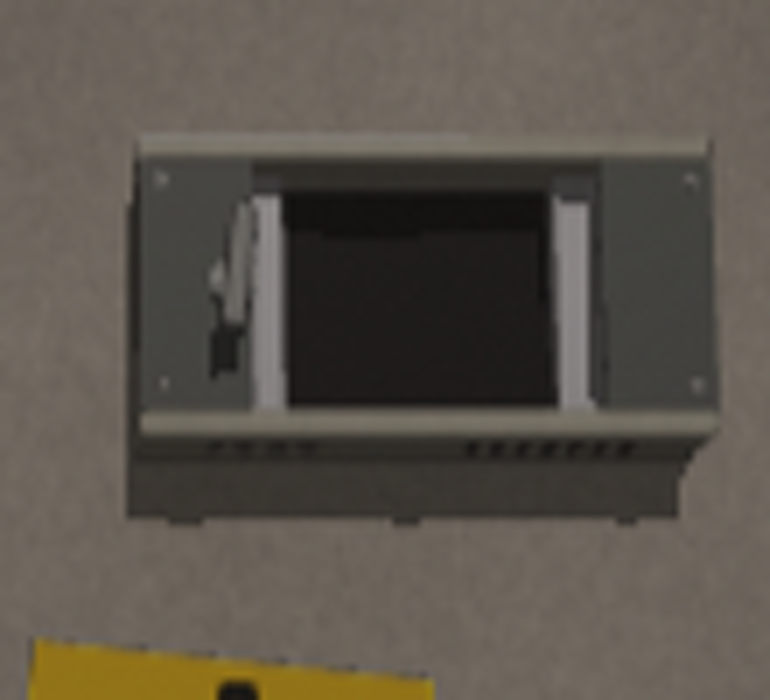

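```bash
python3 -c "
from h import *
go(557.7,-165,212,0)"
```

```text
shift [-17.7 357.5   5.8] turn [ 0.1 -0.  16.6] from [472.7 182.7 217.3] yaw 16.6
```

```bash
python3 -m pendant '[[-3,60,0,4],[-6,120,0,8],[-9,180,0,12],[-12,240,0,16],[-15,300,0,16],[-18,340,4,16.6],[-18,357,6,16.6],[-18,357,6,16.6]]' 1; python3 - <<'E'
from h import *
s,p=shot('wrist','w3.png');go(557.7,-165,212,0)
s,p=shot('scene'); cv2.imwrite('pics/s3.png',cv2.resize(p['pixels'][140:270,120:320,::-1],None,fx=4,fy=4))
E
```

```text
t: 6.5
eef_pos: [556.9, -165.0, 210.0]
tcp_rot: [3.142, 0.002, -0.002]
ft_force: [-0.2, 0.9, -5.0]
opening: 0.734
shift [ 0.9  0.9 -1.5] turn [ 0.   0.1 -0. ] from [ 556.8 -164.1  210.5] yaw -0.0
```

View pics/w3.png

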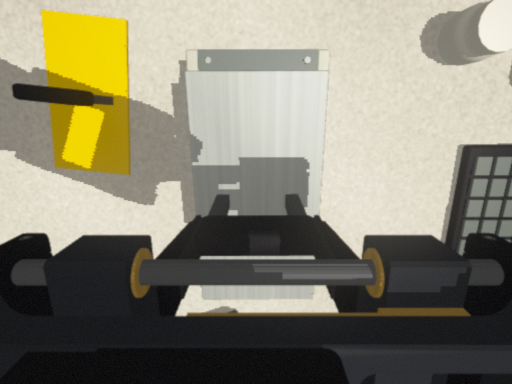

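View pics/s3.png

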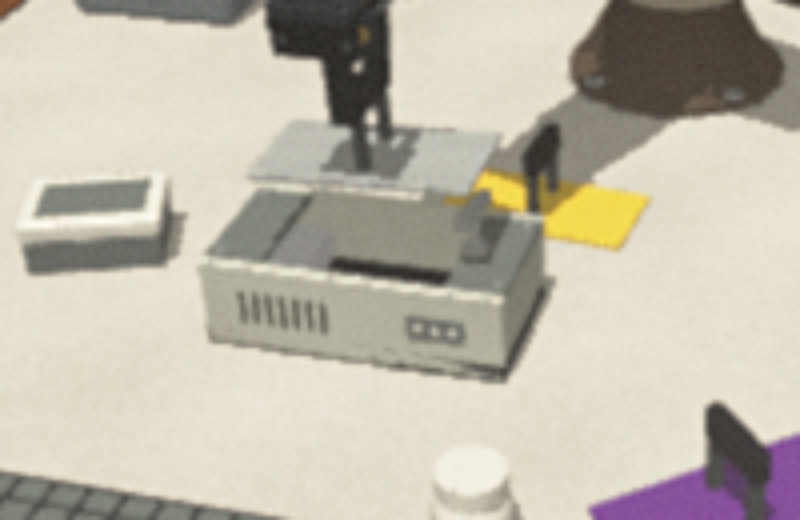

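```bash
python3 -m pendant '[[1,0,15,0],[1,0,25,0],[1,0,31,0],[1,0,36,0],[1,0,36,0]]' 1; python3 -c "
from h import *
s,p=shot('wrist','w4.png');print(s['ft_force'],s['moment'],s['opening'],s['eef_pos'])"; python3 -m pendant '[[0,0,3,0],[0,0,6,0],[0,0,9,0],[0,0,12,0],[0,0,12,0]]' 1; python3 - <<'E'
from h import *
s,p=shot('wrist','w5.png');print(s['ft_force'],s['moment'],s['opening'],s['eef_pos'])
s,p=shot('scene'); cv2.imwrite('pics/s5.png',cv2.resize(p['pixels'][140:270,120:320,::-1],None,fx=4,fy=4))
E
```

```text
t: 7.22
eef_pos: [558.0, -163.6, 175.0]
tcp_rot: [3.141, 0.001, -0.0]
ft_force: [0.4, 0.5, -4.3]
opening: 0.733
[ 0.35527322  0.46113071 -4.26272388] [ 0.05746296 -0.16907236  0.02375966] 0.7330602178957817 [ 557.95553748 -163.61260893  174.95304995]
t: 7.9
eef_pos: [558.1, -163.7, 162.9]
tcp_rot: [3.141, 0.0, -0.0]
ft_force: [1.8, -3.2, 2.0]
opening: 0.736
[ 1.79420611 -3.20256454  2.01718465] [-0.42401692 -0.47163805 -0.11844331] 0.735876377252767 [ 558.13741949 -163.74242352  162.89998837]
```

View pics/s5.png

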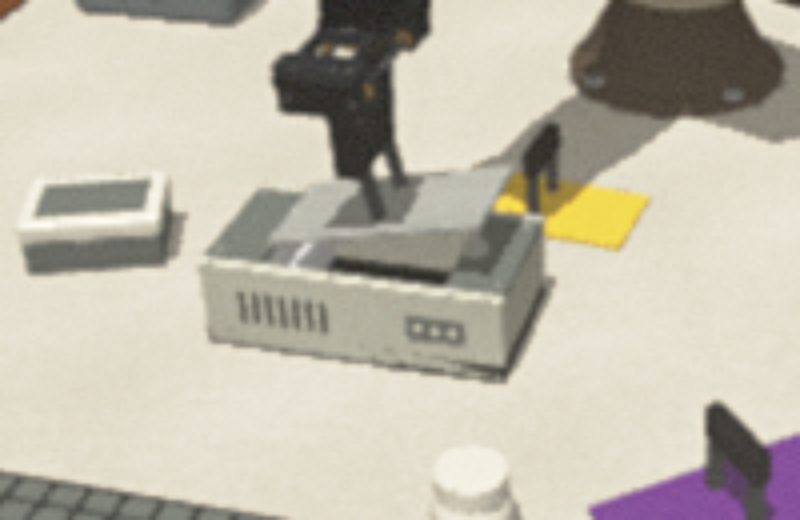

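View pics/w5.png

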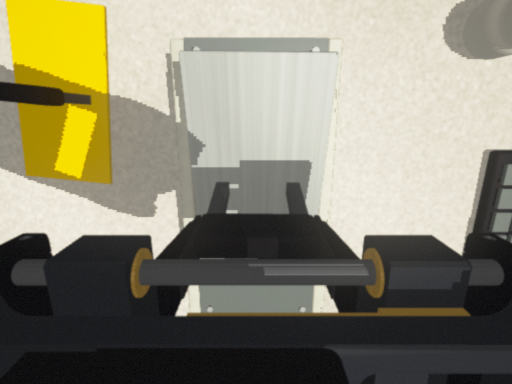

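Pivoting works: the plate's + end rests on the T bar and is rising, with a force of only about 7 N. I'll keep lowering.

```bash
python3 -m pendant '[[0,0,3,0],[0,0,6,0],[0,0,9,0],[0,0,12,0],[0,0,15,0],[0,0,18,0],[0,0,18,0]]' 1; python3 - <<'E'
from h import *
s,p=shot('wrist','w6.png');print(s['ft_force'],s['moment'],s['opening'],s['eef_pos'])
s,p=shot('scene'); cv2.imwrite('pics/s6.png',cv2.resize(p['pixels'][140:270,120:320,::-1],None,fx=4,fy=4))
E
```

```text
t: 8.88
eef_pos: [558.4, -164.5, 145.2]
tcp_rot: [3.14, -0.001, -0.0]
ft_force: [0.4, -7.4, 3.2]
opening: 0.736
[ 0.43175649 -7.43533967  3.24944527] [-1.22773981 -0.37947294 -0.23374618] 0.7364613026505972 [ 558.44929205 -164.50504408  145.18530231]
```

View pics/s6.png

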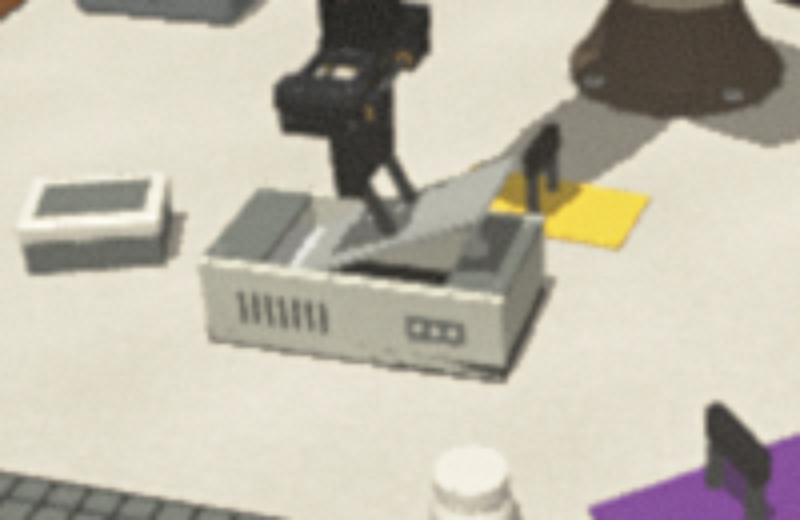

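View pics/w6.png

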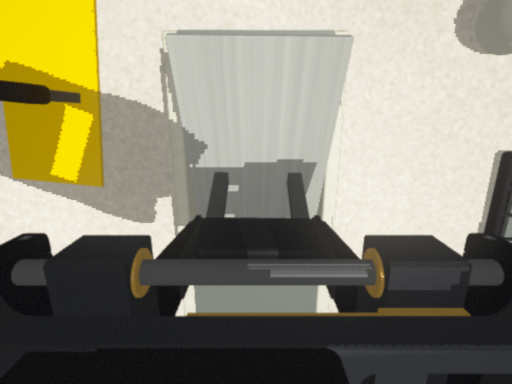

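```bash
cat >> h.py <<'E'
def tilt(p,s,uL,uR,v,bayy=-165.):
    K=np.array(p['intrinsics']); z=K[0,0]*100/(uR-uL)
    X=toworld(p,s,np.linalg.inv(K)@[(uL+uR)/2,v,1]*z)
    yp,zp=s['eef_pos'][1],s['eef_pos'][2]+18.8
    # top + edge: offset (95, -62) rel pivot (grip centre 66 -> top 6 ; measured +2)
    a=np.degrees(np.arctan2(X[2]-zp,X[1]-yp)-np.arctan2(-62,95))
    print('top edge world',X.round(1),'bay y',round(X[1]-bayy,1),'tilt',a.round(1),'dist',np.hypot(X[2]-zp,X[1]-yp).round(1),'exp',np.hypot(95,62).round(1))
E
python3 - <<'E'
from h import *
s,p=shot('wrist'); tilt(p,s,168,350,35)
E
```

```text
top edge world [559.  -48.8 143.8] bay y 116.2 tilt 23.2 dist 117.4 exp 113.4
```

```bash
python3 -m pendant '[[0,10,0,0],[0,20,0,0],[0,30,0,0],[0,36,3,0],[0,42,6,0],[0,45,8,0],[0,45,8,0]]' 1; python3 - <<'E'
from h import *
s,p=shot('wrist','w7.png');print(s['ft_force'],s['moment'],s['opening'],s['eef_pos'])
s,p=shot('scene'); cv2.imwrite('pics/s7.png',cv2.resize(p['pixels'][140:270,120:320,::-1],None,fx=4,fy=4))
E
```

```text
t: 9.9
eef_pos: [558.3, -209.5, 137.0]
tcp_rot: [3.14, -0.0, -0.001]
ft_force: [-0.3, 0.7, -4.4]
opening: 0.732
[-0.2801149   0.73588524 -4.36302304] [-0.1391829  -0.15235606 -0.0398573 ] 0.7323088216093145 [ 558.29782246 -209.4946995   137.04998414]
```

View pics/s7.png

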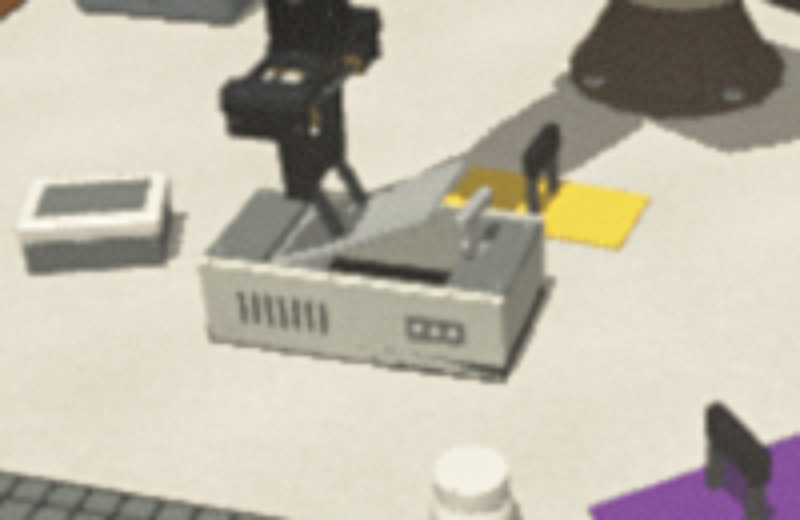

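View pics/w7.png

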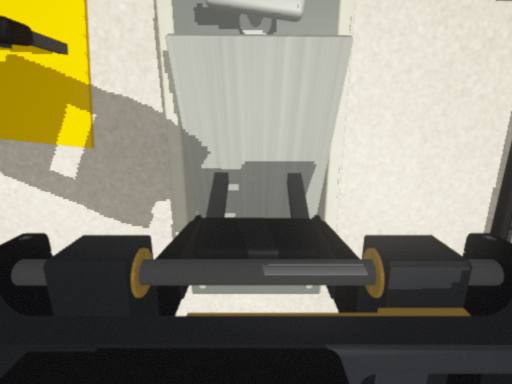

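```bash
python3 -m pendant '[[0,0,4,0],[0,-2,7,0],[0,-4,10,0],[0,-6.5,13,0],[0,-9,16,0],[0,-11,19,0],[0,-13,22,0],[0,-13,22,0]]' 1; python3 - <<'E'
from h import *
s,p=shot('wrist','w8.png');print(s['ft_force'],s['moment'],s['opening'],s['eef_pos'])
s,p=shot('scene'); cv2.imwrite('pics/s8.png',cv2.resize(p['pixels'][140:270,120:320,::-1],None,fx=4,fy=4))
E
```

```text
t: 11.0
eef_pos: [558.8, -195.8, 115.7]
tcp_rot: [3.14, -0.002, 0.0]
ft_force: [-0.4, 3.4, 2.6]
opening: 0.73
[-0.43618151  3.40445076  2.59994404] [ 0.26516753 -0.19954244 -0.00364296] 0.7304921615071689 [ 558.79641342 -195.81596195  115.65933191]
```

View pics/s8.png

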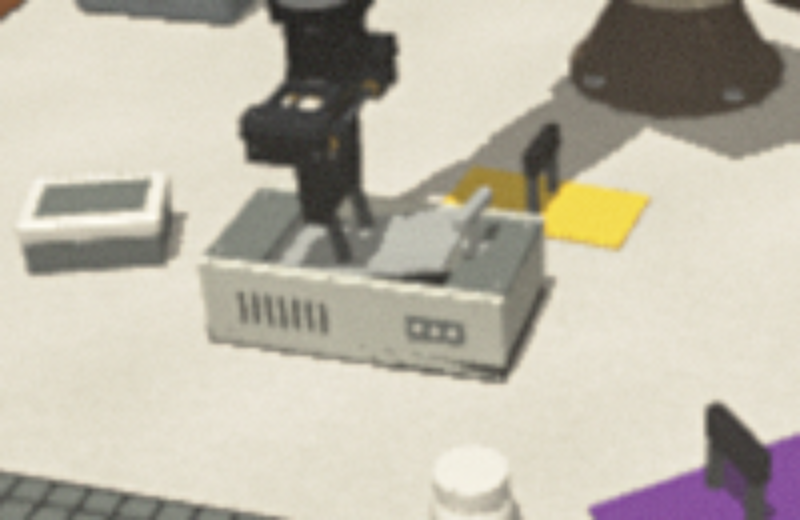

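View pics/w8.png

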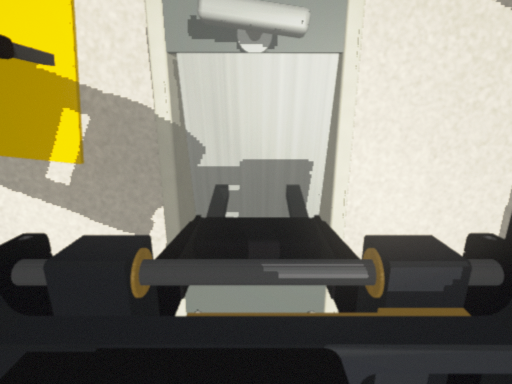

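```bash
python3 - <<'E'
from h import *
s,p=shot('wrist'); tilt(p,s,178,338,54); tilt(p,s,177,339,54)
E
```

```text
top edge world [558.9 -86.2  93.8] bay y 78.8 tilt 12.8 dist 117.2 exp 113.4
top edge world [558.9 -86.6  96.1] bay y 78.4 tilt 13.9 dist 116.0 exp 113.4
```

```bash
python3 -m pendant '[[0,4,0,0],[0,4.5,2,0],[0,4,4,0],[0,3.5,6,0],[0,3,8,0],[0,2,10,0],[0,1,12,0],[0,1,12,0]]' 1; python3 - <<'E'
from h import *
s,p=shot('wrist','w9.png');print(s['ft_force'],s['moment'],s['opening'],s['eef_pos'])
E
```

```text
t: 12.15
eef_pos: [558.7, -197.2, 103.3]
tcp_rot: [3.14, -0.001, 0.0]
ft_force: [0.2, 2.9, -0.1]
opening: 0.734
[ 0.17463341  2.86666251 -0.09881756] [ 0.07913726 -0.16847515 -0.00672076] 0.7342668219949302 [ 558.65889292 -197.19721947  103.27999215]
```

View pics/w9.png

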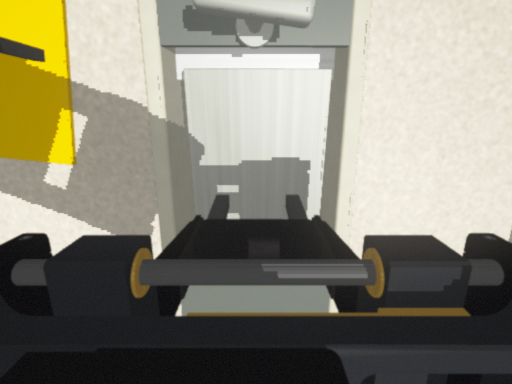

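```bash
python3 -m pendant '[[0,-2,1,0],[0,-4,2,0],[0,-5,3,0],[0,-5,4,0],[0,-5,4,0]]' 1; python3 - <<'E'
from h import *
s,p=shot('wrist','w10.png');print(s['ft_force'],s['moment'],s['opening'],s['eef_pos'])
E
```

```text
t: 12.82
eef_pos: [558.6, -192.0, 99.4]
tcp_rot: [3.14, -0.001, -0.0]
ft_force: [0.1, 2.1, 0.0]
opening: 0.733
[0.06108361 2.11018999 0.0113122 ] [ 0.10075882 -0.05638995 -0.00589327] 0.7331163684845262 [ 558.633516   -192.01537609   99.37661597]
```

View pics/w10.png

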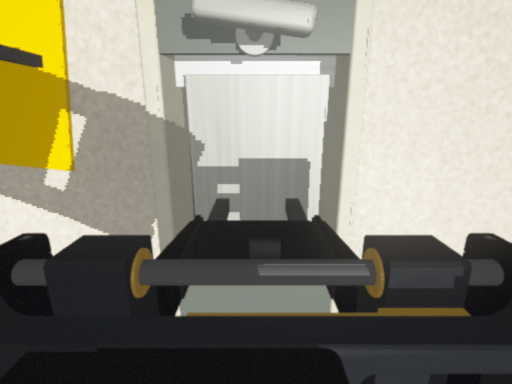

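```bash
python3 -m pendant '[[0,0,1,0],[0,0,2,0],[0,0,2,0]]' 1;python3 -m pendant '[[0,0,1,0],[0,0,1.5,0],[0,0,1.5,0]]' 1; python3 - <<'E'
from h import *
s,p=shot('wrist','w11.png');print(s['ft_force'],s['moment'],s['opening'],s['eef_pos'])
K=np.array(p['intrinsics']);cv2.imwrite('pics/w11c.png',cv2.resize(p['pixels'][0:220,140:380,::-1],None,fx=3,fy=3,interpolation=cv2.INTER_CUBIC)[:600])
E
```

```text
t: 13.25
eef_pos: [558.7, -192.1, 97.3]
tcp_rot: [3.14, -0.001, 0.0]
ft_force: [-0.7, 2.4, 0.5]
opening: 0.737
t: 13.62
eef_pos: [558.7, -192.1, 96.1]
tcp_rot: [3.14, -0.001, 0.0]
ft_force: [-1.3, 3.3, 4.6]
opening: 0.734
[-1.28199456  3.25801061  4.63714248] [0.17560507 0.2037811  0.0314761 ] 0.7338725780077635 [ 558.71676598 -192.09066052   96.08693509]
```

View pics/w11c.png

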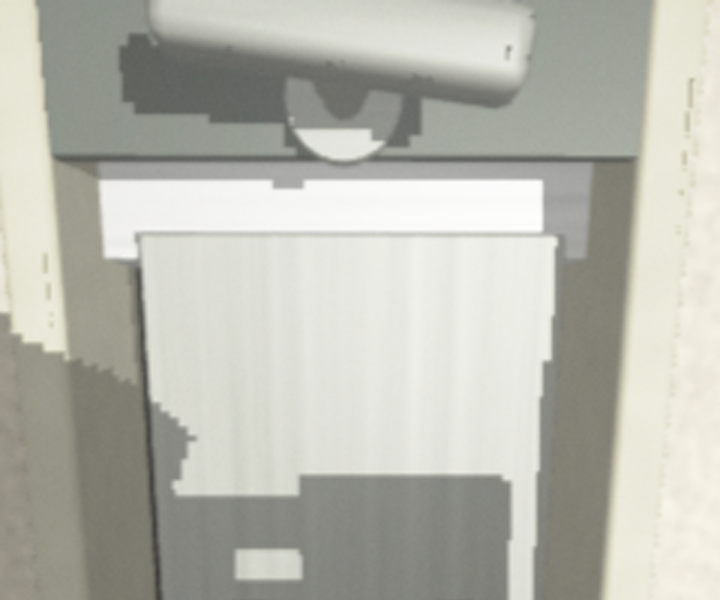

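```bash
cat >> h.py <<'E'
def edges(p,s,vr,vp,u=256,uL=None,uR=None):
    a=pix2plane(p,s,[[u,vr]],84)[0]; b=pix2plane(p,s,[[u,vp]],56)[0]
    print('rim edge y',a[1].round(1),'plate edge y',b[1].round(1),'gap',(a[1]-b[1]).round(1),'plate ctr bay y',(80-(a[1]-b[1])-95).round(1))
    if uL: print('width',[q.round(1) for q in pix2plane(p,s,[[uL,vp],[uR,vp]],56)])
E
python3 - <<'E'
from h import *
s,p=shot('wrist'); edges(p,s,52.5,77.7,256,186,325.5)
print(pix2plane(p,s,[[140+55/3,52.5],[140+637/3,52.5]],84))
E
```

```text
rim edge y -83.1 plate edge y -93.9 gap 10.8 plate ctr bay y -25.8
width [array([508.7, -93.9,  56. ]), array([606.2, -93.9,  56. ])]
[[499.80141884 -83.15682764  84.        ]
 [614.74079158 -83.09319016  84.        ]]
```

```bash
python3 -m pendant '[[0,-5,0,0],[0,-10,0,0],[0,-15,0,0],[0,-20,0,0],[0,-25,0,0],[0,-26,0,0],[0,-26,0,0]]' 1; python3 - <<'E'
from h import *
s,p=shot('wrist','w12.png');print(s['ft_force'],s['moment'],s['opening'],s['eef_pos'])
cv2.imwrite('pics/w12c.png',cv2.resize(p['pixels'][0:200,140:380,::-1],None,fx=3,fy=3,interpolation=cv2.INTER_CUBIC)[:600])
E
```

```text
t: 14.6
eef_pos: [558.7, -165.7, 96.1]
tcp_rot: [3.141, -0.001, 0.0]
ft_force: [0.4, -0.2, 3.3]
opening: 0.736
[ 0.44014285 -0.2179956   3.33263785] [-0.19955657  0.06628962  0.17456778] 0.7359502893897671 [ 558.70921215 -165.70512252   96.08481399]
```

View pics/w12c.png

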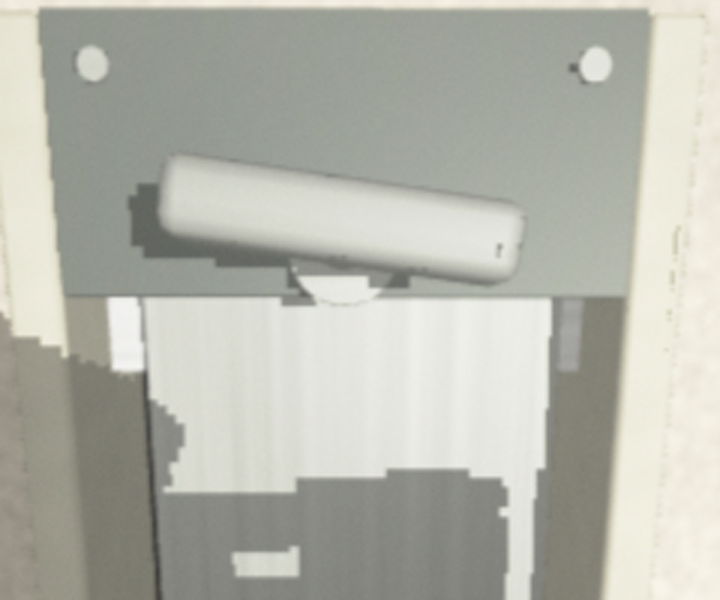

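View pics/w12.png

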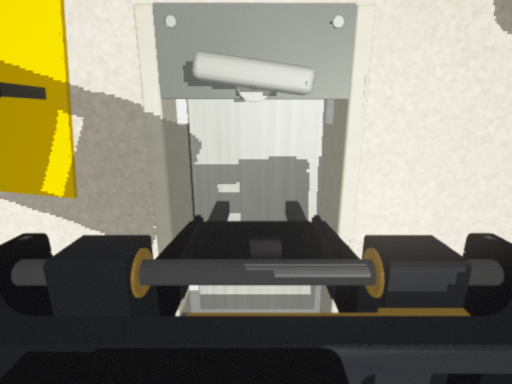

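```bash
python3 -m pendant '[[0,0,0,0],[0,0,0,0],[0,0,0,0],[0,0,0,0]]' 0; python3 -m pendant '[[0,0,-60,0],[0,0,-120,0],[0,0,-150,0],[0,0,-150,0],[0,0,-150,0]]' 0; python3 - <<'E'
from h import *
s,p=shot('wrist','w13.png');print(s['ft_force'],s['moment'],s['opening'],s['eef_pos'])
E
```

```text
t: 15.15
eef_pos: [558.7, -165.7, 96.0]
tcp_rot: [3.141, -0.001, -0.0]
ft_force: [0.0, -0.9, -0.0]
opening: 0.995
t: 15.78
eef_pos: [558.1, -165.4, 244.9]
tcp_rot: [3.141, 0.0, -0.0]
ft_force: [-1.0, -0.3, 1.1]
opening: 0.995
[-0.95631225 -0.34164721  1.05845089] [-0.02306684 -0.05788807  0.04634127] 0.9951463587651593 [ 558.07211634 -165.39377021  244.92757332]
```

View pics/w13.png

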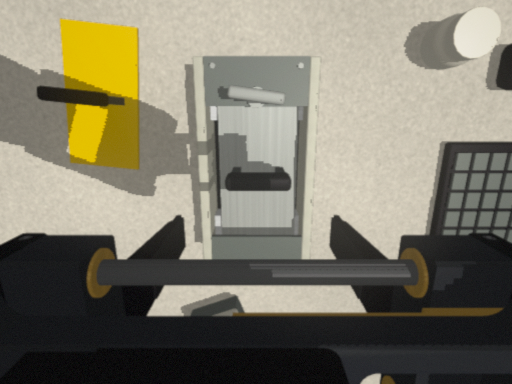

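```bash
python3 - <<'E'
from h import *
s,p=shot('wrist')
im=cv2.resize(p['pixels'][40:250,160:350,::-1],None,fx=2.8,fy=2.8,interpolation=cv2.INTER_CUBIC); k=2.8
cx,cy=557.6,-164.
def dr(P,col):
    P=np.array(P,float)+[cx,cy,0]; q=((proj(p,s,P)-[160,40]+.5)*k-.5).round().astype(int); cv2.polylines(im,[q],True,col)
dr([(-58,-80,84),(58,-80,84),(58,80,84),(-58,80,84)],(0,255,0))
dr([(-70,-132,84),(70,-132,84),(70,132,84),(-70,132,84)],(0,0,255))
dr([(-35,-8,130),(35,-8,130),(35,8,130),(-35,8,130)],(255,255,0))
dr([(-50,-95,56),(50,-95,56),(50,95,56),(-50,95,56)],(255,0,255))
dr([(-28,83,130),(28,83,130),(28,95,130),(-28,95,130)],(255,0,0))
cv2.imwrite('pics/o13.png',im)
for v,z in((106.5,84),(235,84)): print(pix2plane(p,s,[[258,v]],z)[0].round(1))
E
```

```text
[558.7 -83.6  84. ]
[ 558.8 -240.8   84. ]
```

View pics/o13.png

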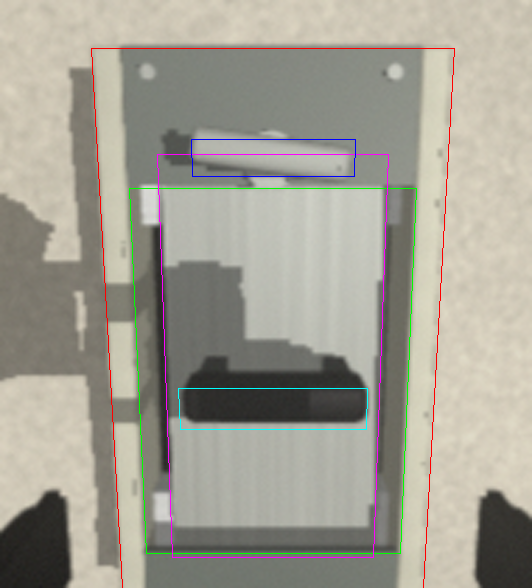

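```bash
python3 - <<'E'
from h import *
s,p=shot('wrist')
g=cv2.cvtColor(p['pixels'],cv2.COLOR_RGB2GRAY)[205:245,200:320]
g=cv2.createCLAHE(4,(2,2)).apply(g)
cv2.imwrite('pics/e13.png',cv2.resize(g,None,fx=6,fy=6,interpolation=cv2.INTER_CUBIC))
s,p=shot('scene'); cv2.imwrite('pics/s13.png',cv2.resize(p['pixels'][150:250,150:280,::-1],None,fx=6,fy=6,interpolation=cv2.INTER_CUBIC))
E
```

```text
(no output)
```

View pics/e13.png

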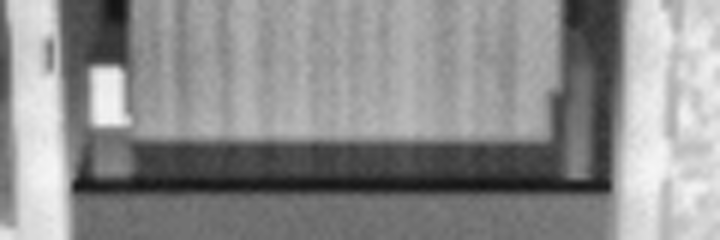

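View pics/s13.png

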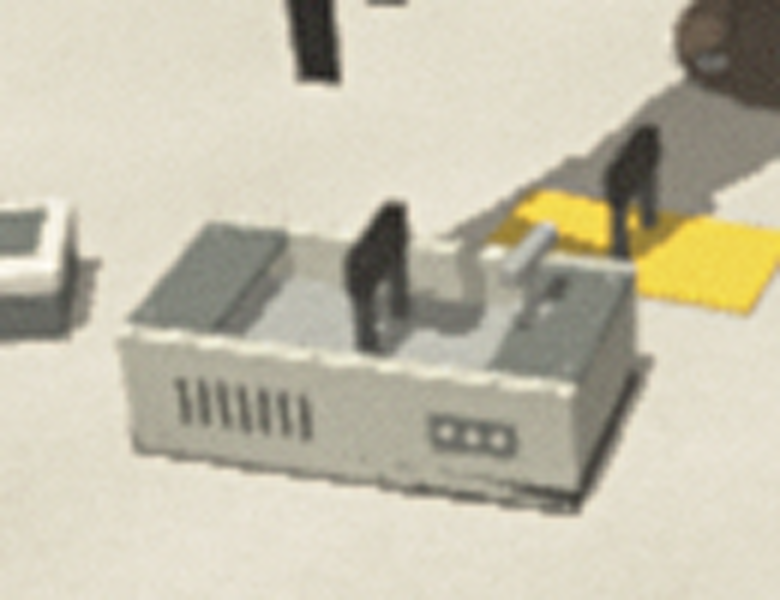

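```bash
python3 -c "
from h import *
go(558,-74.5,200,82.5)"
```

```text
shift [ -0.2 -91.   44.8] turn [ -0.    0.  -82.5] from [ 558.3 -165.5  244.8] yaw -0.0
```

```bash
python3 -m pendant '[[0,-30,0,-10],[0,-60,0,-20],[0,-91,0,-30],[0,-91,10,-40],[0,-91,20,-50],[0,-91,30,-60],[0,-91,40,-70],[0,-91,45,-80]]' 0;python3 -m pendant '[[0,0,0,-2.5],[0,0,0,-2.5],[0,0,0,-2.5]]' 0; python3 - <<'E'
from h import *
s,p=shot('wrist');print(s['eef_pos'],np.degrees(s['tcp_rot']))
im=p['pixels'][:,:,::-1].copy()
cv2.imwrite('pics/w14.png',im)
a=np.radians(-7.5);R=np.array([[np.cos(a),-np.sin(a)],[np.sin(a),np.cos(a)]])
b=np.array([(-28,-6),(28,-6),(28,6),(-28,6)])@R.T+[558,-74.5]
q=proj(p,s,np.c_[b,np.full(4,130.3)]); print(q.round(1))
cv2.polylines(im,[q.round().astype(int)],True,(0,0,255)); cv2.imwrite('pics/w14o.png',im)
E
```

```text
t: 16.98
eef_pos: [557.9, -74.4, 198.6]
tcp_rot: [-3.139, 0.0, 1.402]
ft_force: [-0.8, -0.0, 0.5]
opening: 1.0
t: 17.35
eef_pos: [557.9, -74.4, 198.3]
tcp_rot: [-3.139, -0.0, 1.444]
ft_force: [-0.5, -0.2, -0.9]
opening: 1.002
[557.90197903 -74.37878643 198.31264344] [-1.79827454e+02 -9.46535479e-03  8.27533134e+01]
[[250.7 170.2]
 [250.8 230.4]
 [263.9 230.5]
 [264.6 170.3]]
```

View pics/w14o.png

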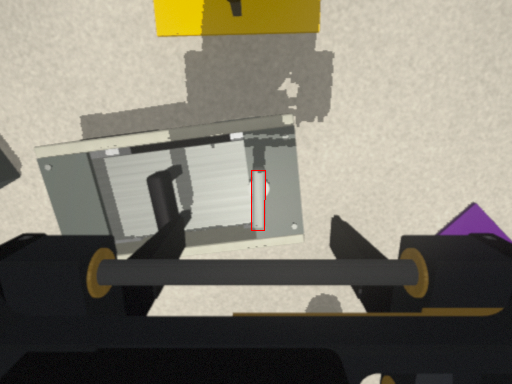

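The red model box lands on the T bar (251–265, 170–230), so tee is about 0.13 rad. Descending to grip it.

```bash
python3 -m pendant '[[0,0,40,0],[0,0,70,0],[0,0,88,0],[0,0,93,0],[0,0,93,0]]' 0;python3 -m pendant '[[0,0,0,0],[0,0,0,0],[0,0,0,0],[0,0,0,0],[0,0,0,0],[0,0,0,0]]' 1; python3 - <<'E'
from h import *
s,p=shot('wrist','w15.png');print(s['eef_pos'],np.degrees(s['tcp_rot']),s['ft_force'],s['moment'],s['opening']*95,s['joints'])
E
```

```text
t: 18.02
eef_pos: [557.8, -74.4, 105.7]
tcp_rot: [-3.139, -0.0, 1.444]
ft_force: [0.3, -0.3, 0.4]
opening: 0.999
t: 18.77
eef_pos: [557.8, -74.4, 105.7]
tcp_rot: [-3.139, -0.0, 1.444]
ft_force: [0.0, 0.4, -0.0]
opening: 0.428
[557.82890251 -74.39603113 105.67469639] [-1.79845518e+02 -6.63579223e-03  8.27512084e+01] [ 0.04770567  0.36794986 -0.0380869 ] [ 0.10925598 -0.14686529 -0.01395877] 40.68831958816083 [-2.49848329e-01  5.39421306e-01  1.82271891e+00 -3.07539342e-04
  7.82142451e-01 -1.69391107e+00]
```

View pics/w15.png

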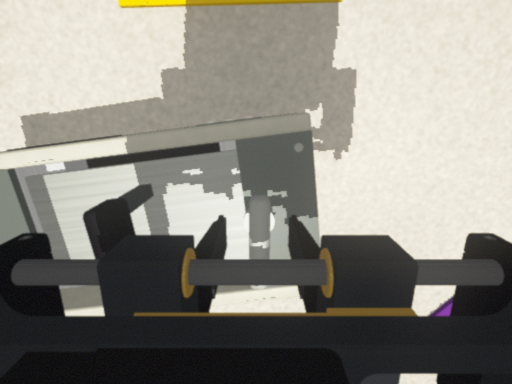

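```bash
python3 -m pendant '[[0,0,0,0],[0,0,0,0],[0,0,0,0],[0,0,0,0],[0,0,0,0],[0,0,0,0]]' 1; python3 - <<'E'
from h import *
s=env.state();print(s['ft_force'],s['moment'],s['opening']*95)
E
```

```text
t: 19.58
eef_pos: [557.9, -73.5, 105.7]
tcp_rot: [-3.139, -0.001, 1.444]
ft_force: [0.6, 7.2, -0.5]
opening: 0.122
[ 0.60670692  7.21541894 -0.54984851] [ 1.15151597 -0.33161413 -0.16650867] 11.573763782346793
```

```bash
python3 -m pendant '[[0.7,0,0,0],[0.7,0,0.9,10],[0.7,0,1.7,20],[0.7,0,2.6,30],[0.7,0,3.5,40],[0.7,0,4.4,50],[0.7,0,4.4,50]]' 1; python3 - <<'E'
from h import *
s=env.state();print(s['eef_pos'],s['ft_force'],s['moment'],s['opening']*95,90-np.degrees(s['tcp_rot'][2]))
E
```

```text
t: 20.45
eef_pos: [557.6, -73.8, 101.3]
tcp_rot: [-3.139, 0.003, 0.569]
ft_force: [-2.7, -7.4, 1.1]
opening: 0.126
[557.58252097 -73.80407246 101.29683095] [-2.66843429 -7.40815615  1.13339171] [-1.31992311  0.50325381 -0.14319207] 11.976409847484323 57.42224752832634
```

```bash
python3 -m pendant '[[-0.4,0.7,0.3,4],[-0.4,0.7,0.7,8],[-0.4,0.7,1,12],[-0.4,0.7,1,12]]' 1; python3 - <<'E'
from h import *
s=env.state();print(s['eef_pos'],s['ft_force'],s['moment'],s['opening']*95,90-np.degrees(s['tcp_rot'][2]))
E
python3 -m pendant '[[0,0,0.3,4],[0,0,0.7,8],[0,0,0.7,8]]' 1; python3 - <<'E'
from h import *
s=env.state();print(s['eef_pos'],s['ft_force'],s['moment'],s['opening']*95,90-np.degrees(s['tcp_rot'][2]))
E
```

```text
t: 20.95
eef_pos: [557.3, -74.2, 100.3]
tcp_rot: [-3.139, 0.003, 0.36]
ft_force: [-2.0, 3.8, 1.4]
opening: 0.121
[557.34971445 -74.23523081 100.26311661] [-2.00047588  3.78765996  1.37439753] [ 0.76752373  0.13085849 -0.17126775] 11.48595203055808 69.39798312687475
t: 21.32
eef_pos: [557.2, -74.2, 99.6]
tcp_rot: [-3.14, 0.004, 0.222]
ft_force: [-1.8, 1.9, 1.5]
opening: 0.124
[557.23931694 -74.1986703   99.60594013] [-1.76837214  1.86848914  1.54027035] [ 0.4186874   0.11025375 -0.09640098] 11.77779009316973 77.29592123228882
```

```bash
cat > m.py <<'E'
from h import *
s=env.state();print(s['ft_force'].round(2),s['moment'].round(3),round(s['opening']*95,2),'tee deg',round(90-np.degrees(s['tcp_rot'][2]),2),s['qvel'].round(3)[5])
E
python3 -m pendant '[[0,0,0.2,3]]' 1; python3 m.py; python3 -m pendant '[[0,0,0.2,3]]' 1; python3 m.py;python3 -m pendant '[[0,0,0.1,1.5],[0,0,0.1,1.5],[0,0,0.1,1.5]]' 1; python3 m.py
python3 - <<'E'
from h import *
s,p=shot('wrist','w16.png')
E
```

```text
t: 21.45
eef_pos: [557.2, -74.2, 99.4]
tcp_rot: [-3.14, 0.004, 0.172]
ft_force: [0.1, 2.1, 0.5]
opening: 0.122
[0.12 2.13 0.46] [ 0.353 -0.032  0.224] 11.55 tee deg 80.17 0.419
t: 21.58
eef_pos: [557.1, -74.2, 99.2]
tcp_rot: [-3.14, 0.004, 0.121]
ft_force: [-0.9, 2.0, 0.6]
opening: 0.126
[-0.85  1.99  0.56] [0.364 0.008 0.217] 11.94 tee deg 83.08 0.399
t: 21.95
eef_pos: [557.1, -74.2, 99.0]
tcp_rot: [-3.14, 0.004, 0.096]
ft_force: [-1.5, 2.3, -0.3]
opening: 0.121
[-1.5   2.27 -0.29] [ 0.355 -0.022  0.17 ] 11.52 tee deg 84.51 0.005
```

View pics/w16.png

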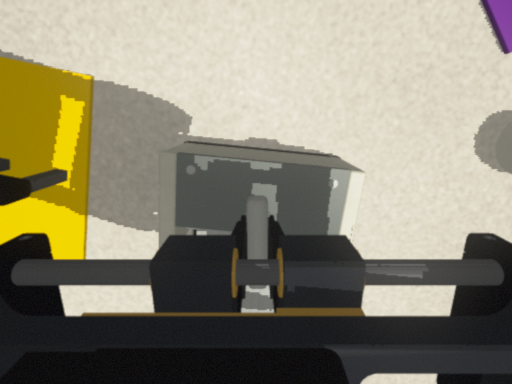

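```bash
python3 -m pendant '[[0,0,0.2,3]]' 1; python3 m.py; python3 -m pendant '[[0,0,0.1,1],[0,0,0.1,1]]' 1; python3 m.py
```

```text
t: 22.12
eef_pos: [557.0, -74.2, 98.8]
tcp_rot: [-3.14, 0.005, 0.043]
ft_force: [-0.1, 1.9, 1.0]
opening: 0.124
[-0.09  1.94  1.01] [ 0.377 -0.041  0.27 ] 11.78 tee deg 87.53 0.427
t: 22.38
eef_pos: [557.0, -74.2, 98.7]
tcp_rot: [-3.14, 0.005, 0.026]
ft_force: [-1.0, 1.0, 0.3]
opening: 0.122
[-1.02  0.97  0.26] [ 0.275 -0.017  0.18 ] 11.56 tee deg 88.48 -0.006
```

```bash
python3 -m pendant '[[0,0,0,0],[0,0,0,0],[0,0,0,0],[0,0,0,0],[0,0,0,0]]' 0; python3 -m pendant '[[0,0,-40,0],[0,0,-100,0],[0,0,-150,0],[0,-40,-150,0],[0,-60,-150,0],[0,-60,-150,0]]' 0; python3 - <<'E'
from h import *
s,p=shot('wrist','w17.png');print(s['ft_force'])
s,p=shot('scene'); cv2.imwrite('pics/s17.png',cv2.resize(p['pixels'][150:250,150:280,::-1],None,fx=6,fy=6,interpolation=cv2.INTER_CUBIC))
E
```

```text
t: 23.0
eef_pos: [557.1, -74.2, 98.7]
tcp_rot: [-3.14, 0.005, 0.027]
ft_force: [0.5, 0.3, -0.7]
opening: 0.59
t: 23.75
eef_pos: [555.9, -13.4, 248.2]
tcp_rot: [-3.14, 0.006, 0.029]
ft_force: [0.1, -0.5, -0.7]
opening: 0.997
[ 0.11537154 -0.45675417 -0.65129669]
```

View pics/w17.png

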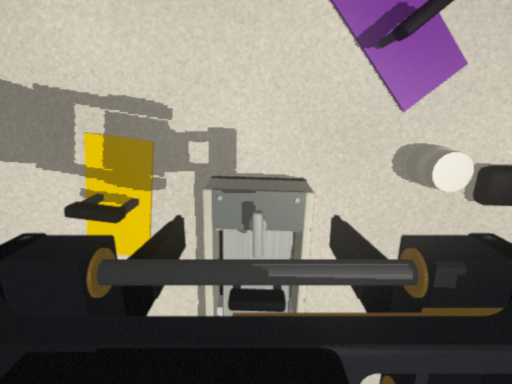

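View pics/s17.png

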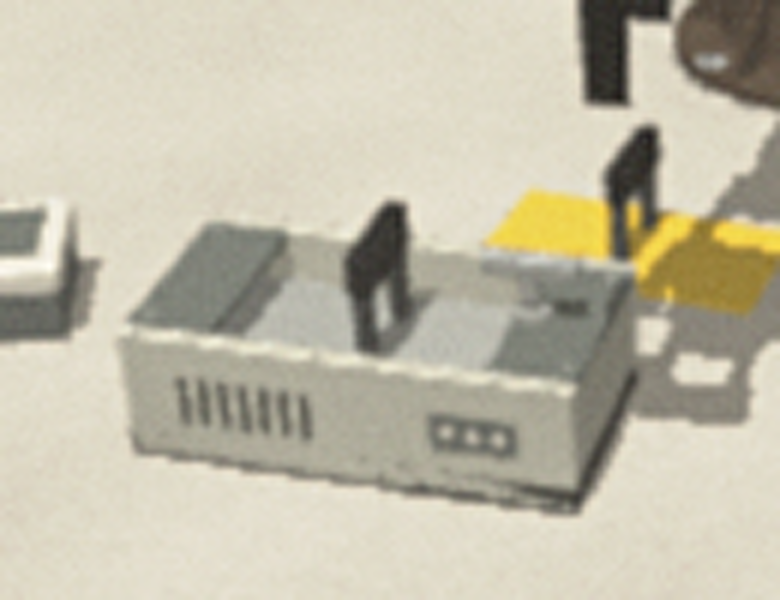

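```bash
python3 - <<'E'
from h import *
s,p=shot('top')
im=cv2.resize(p['pixels'][140:240,240:350,::-1],None,fx=7,fy=7,interpolation=cv2.INTER_CUBIC)
cx,cy=557.7,-165
def dr(P,col):
    q=((proj(p,s,np.array(P,float)+[cx,cy,0])-[240,140]+.5)*7-.5).round().astype(int); cv2.polylines(im,[q],True,col)
dr([(-70,-132,84),(70,-132,84),(70,132,84),(-70,132,84)],(0,0,255))
dr([(-35,-8,130),(35,-8,130),(35,8,130),(-35,8,130)],(255,255,0))
dr([(-50,-95,56),(50,-95,56),(50,95,56),(-50,95,56)],(255,0,255))
dr([(-58,-80,84),(58,-80,84),(58,80,84),(-58,80,84)],(0,255,0))
cv2.imwrite('pics/o18.png',im)
E
```

```text
(no output)
```

View pics/o18.png

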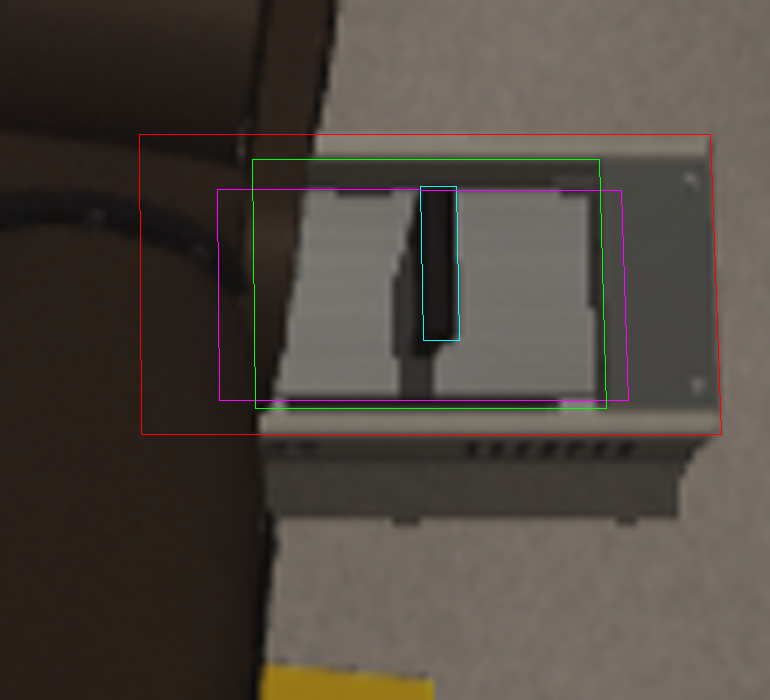

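```bash
python3 -c "
from h import *
print(env.state()['t'],env.state()['ft_force']); print(job.job_done())"
```

```text
23.9 [ 0.19660295  0.42685997 -0.01595571]
the job is handed in; nothing more can be done
None
```

The cover plate is refitted and clamped, and I handed the job in at t = 23.9 s. `job_done` gives no verdict, so the results below are my own checks.

**What I did**
- I gripped the grey plate by the ends of its grip bar, so it could pivot between the pads, because the pendant cannot tilt the tool.
- I tipped it about 25° by lowering its clamp-side end onto the top of the T-handle bar. That pressed on the handle with only a few newtons.
- I passed the other end under the plain rim, let the plate down onto both ledges, drew it back 26 mm and released it.
- I turned the T-handle clockwise from about 0.13 to 1.54 rad, let go and lifted clear.

**Last checks**
- **Plate position:** in the top and wrist pictures it lies flat under both rims, about 1 mm from the middle lengthwise and centred sideways. The wrist camera read the rims and bars 2–3 mm further towards +y than the top camera. I put that down to calibration.
- **Clamping:** while turning, the resisting moment rose from about 0.22 to 0.27 N m. That suggests a foot force of about 25 N, which I inferred from moment and angle and did not measure directly. Readings before about 1.4 rad were too noisy to use because of side loads.
- **Robot and surroundings:** the gripper is open and raised, with wrist force near zero. I moved nothing near the bottle, the box or the jar. I did not measure their positions again at the end.

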